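Fit the polisher's twist lid and hold it half-way

ROBOT

A 6-joint arm with a two-finger parallel gripper is mounted at the origin on a cart in front of the work surface, level with it; the furniture and walls round the work are solid. World frame = base frame: x ahead of the robot, y to its left, z up, the work surface at z = 0. Lengths are in mm, angles in rad, forces in N, time in s.
With the tool pointing down it reaches from about 275 to 1000 mm from the base axis. Payload 8.4 kg.
Tool frame: the origin (TCP) lies between the finger pads; the fingertips stand 8 mm ahead of it and the grasp point (between the pads) lies 11 mm behind it (tcp_to_tips is the distance from the TCP to the fingertips, in mm); z points along the fingers, y is the line along which they close (so a half turn about z gives the same grasp; the last joint's range is limited). The gripper opens to 85 mm and grips with 20 to 120 N. Pads are 22 mm wide; open, the fingers measure 114 mm over their backs; the gripper's body (76 mm by 85 mm) begins 54 mm behind the grasp point. The pads swing forward as they close: fully open they stand 13 mm farther back than shut.
Start: joints at [1.271, 0.353, 1.633, -0, 1.155, -0.002], TCP at [183.385, 597.493, 239.281] pointing down, gripper open.
Joint ranges: [-2.63, 2.63], [-0.92, 2.1], [0.06, 2.66], [-1.3, 4.44], [0, 2.69], [-3.02, 3.02]. Speed limits (rad/s): [2.22, 2.22, 2.79, 3.14, 3.14, 3.14].

INTERFACE

Orientations are given as [roll, pitch, yaw] about the fixed x, y, z axes, in that order (R = Rz(yaw) Ry(pitch) Rx(roll)).
In Python, from rig import * gives the robot as it stands.
- The arm moves only by the tool step_arm, never from a script. Its argument "motion" is a list of rows, each an object with "claw": the finger opening in mm, from 0 to 85.4; "delta_pos": the shift along the tool's x, y, z in mm, a list of three; "turn": the turn about the tool's z in rad. In form: [{"claw": claw, "delta_pos": [dx, dy, dz], "turn": turn}, ...]. A call has 1 to 8 rows; each row shifts and turns the commanded pose from where the row before left it, along the tool's axes as they then stand; what a row does not reach is not made up. A row lasts 1/12 s, in which the tool goes at most 41.7 mm and 7.16 degrees, less where a joint would pass 70% of its speed; a pose out of reach is approached as far as the arm can. A call is refused whole if a number of a shift passes 41.7 or a number of a turn 0.125, either way. A call with a gripper value outside its range is refused whole. The fingers move at their own pace and stop on an object; "force" is the grip in N (left out, the last holds). Time passes only in rows, so rows that do not move let the fingers close. It gives the time, the measured TCP pose, the force, the opening and the grip force at its end, in the units of the state.
- sense(): the state, without advancing time (a new reading comes with each control period).
- grab_frame(name): name is "scene" or "side" or "wrist"; returns a dict with "img" (384x512x3 uint8, red, green, blue), "vertical_fov" (degrees; the focal length in pixels is half the picture's height over the tangent of half this angle, whatever the lens; pixels are square), "cx", "cy" (the principal point, pixels), "R" (3x3) and "t" (3): a world point X has camera coordinates R X + t. Camera axes: x right, y down, z forward; pixel columns grow to the right and rows downward; lengths in mm; the calibration is good to about 2 mm. A picture is of the moment at which its call begins. There is no depth.
- sign_off(): hands the job in; it is judged then, once.
The state is a dict: "clock": time; "qpos": joint angles; "qvel": joint speeds; "joint_efforts": joint torques, N m; "eef_pos": TCP position; "tcp_rot": TCP orientation; "contact_force": force on the tool from outside, world axes, zero at the start; "wrist_torque": the same for the moment, N m; "opening": opening from 0.0 (shut) to 1.0 (fully open); "grasp_force": force on a finger pad.
Only numpy, scipy, OpenCV 4.12 (cv2) and the standard library are available. Lean on these libraries where they do the work, as an engineer would, in place of code of your own. Each camera call takes 0.05 s, during which the arm holds its last target. There are 200 camera calls.

TASK

The lid of the small bench polisher is shut in the sliding-jaw vice: slide the jaw wide open by its post, then lift the lid out by its bar and lower it into the polisher's mouth, lugs through the slots, until its disc rests on the rim. Then twist it clockwise (seen from above) half-way to the lock, so that the bar points at the round studs, without going on towards the click at the square blocks. Finish while still gripping the lid and holding it there against the spring, and leave the other things on the bench undisturbed.

Things in the scene. Friction and masses are not known exactly. Their poses are not given: they have to be found in the camera images.
- mouth (a point): Centre of the top of the rim of the fixed round polisher (rim 96 mm across, 70 mm above the bench). Mouth 66 mm wide, 18 mm deep; two opposite slots, 13 mm wide, reaching radius 39 mm, cut its 5 mm thick lip. x axis points through a slot (other at -x), z up. Rim marks, both sides, seen from above: ridges at the slots, round studs 45 deg clockwise (half-way), square blocks 90 deg (lock).
- lid_grip (a point): Centre of the black grip bar of the loose lid (about 120 g). The bar is 56 mm long (x), 14 mm wide (y), 30 mm tall (z up) and stands on an aluminium disc 80 mm across whose top is 15 mm below this point. With the lid home, the disc rests on the rim and this point is 21 mm above point mouth. At the start the lid sits in the vice, bar roughly along the slide, 50 mm above the bench.
- lid: The same lid; origin under the centre of its plug, 34 mm below the bar's centre; x along the bar, z up. The disc is 6 mm thick; the plug under it is 60 mm across and 13 mm deep; two lugs at its foot, 8 mm wide and 5 mm tall, stick out to radius 37 mm along +x and -x, under the bar's ends. The same after a half turn. When home the lugs have 3 mm of free height under the lip.
- run_ring (a joint): Sprung ring in the mouth that the lugs push round: 0 at rest, grows with clockwise twist, reads about 0.07 rad less than the lid's turn from the slots (0.71 rad at half-way). Its spring (up to 0.2 N m) turns the lid back if let go. From about 65 deg of lid turn two sprung balls resist the lugs; near 90 deg they click behind them.
- vice_jaw (a joint): Opening of the vice's sliding jaw: about 0 when shut on the lid, 0.045 m fully open; it needs about 5 N to move and stays where it is left.
- jaw_post (a point): Middle of the upright round post on the sliding jaw (16 mm across, free for about 31 mm of height, top 16 mm above this point). The jaw opens along this point's +y axis, away from the lid. When shut, the post's axis is 55 mm from the lid's middle and the jaw's lip overlaps the lid's disc by 4 mm.
- vice_seat (a point): Middle of the vice's bed between the jaws, on the bed's top 16 mm above the bench, where the lid sits; z up, y along the slide towards the sliding jaw. The vice is fixed, 100 mm by 200 mm, its fixed jaw 38 mm high, 41 mm from this point along -y.
- brass_can: Bystander: brass tube pot 36 mm across, 64 mm tall, standing on the bench beyond the work; origin under its centre.
- steel_block: Bystander: polished steel bench block 62x62x20 mm lying on the bench beyond the work; origin under its centre.
- wood_spool: Bystander: turned wooden spool 38 mm across, 60 mm tall, standing on the bench beyond the work; origin under its centre.
Not all that is in view belongs to the job. Leave any red look-alike of the lid alone.

How it is judged (in metres and radians):
On the way, in this order (a step that is already met when the one before it is completed fails the run):
1. the vice's jaw is slid open by at least 20 mm while the lid still sits in the vice (value of joint vice_jaw above 0.02 m and z of lid_grip in the frame of vice_seat below 0.042 m and horizontal distance between lid_grip and vice_seat below 0.04 m), for 0.1 s.
2. the lid is lifted clear of the vice (z of lid_grip in the frame of vice_seat above 0.065 m), for 0.1 s.
3. the lid is home in the polisher's mouth, its disc on the rim (z of lid_grip in the frame of mouth below 0.0235 m and horizontal distance between lid_grip and mouth below 0.005 m and angle between lid_grip's own z axis and vertical below 0.08 rad), for 0.1 s.
At the end, for the whole second after the job is handed in: Lid home in the mouth (disc within 3 mm of the rim, centred within 5 mm, level within 0.08 rad), turned clockwise 35 to 55 degrees from the slots, run ring pushed past 0.45 rad, still (under 0.15 rad/s), gripped by the fingers with over 3 N (z of lid_grip in the frame of mouth between 0.018 and 0.024 m and horizontal distance between lid_grip and mouth below 0.005 m and angle between lid_grip's own z axis and vertical below 0.08 rad and angle between the x axis of lid_grip and the x axis of mouth, either way round between 0.611 and 0.96 rad and value of joint run_ring above 0.45 rad and angular speed of lid below 0.15 rad/s and contact force between the fingers and lid above 3 N); the arm keeps its last pose, push and grip.
It fails at once if the lid is twisted on towards the lock click (run ring past 1.15 rad, lid past 70 degrees) (value of joint run_ring above 1.15 rad).
It fails at once if a bystander (brass pot, steel block, wooden spool) is moved by more than 20 mm (distance of any of brass_can, steel_block, wood_spool from where it was at the start of the episode above 0.02 m).
It also fails if it takes over 54 s, if anything falls off the work surface, if the arm or the gripper's body presses on something with over 40 N, if the wrist force passes 120 N, or if a joint passes its speed limit or range.

## Working session

There is one attempt and no reset: what is moved stays moved. The work goes in short steps, Python scripts to look and compute and a tool call to move; the robot and the scene stay as the last step left them, time stands still between calls to the robot, and variables do not carry over. Pictures are saved under pics/ and viewed, at most 10 in all, crops included, and the job is handed in when it is done.

Besides the shell and the picture viewer there is one more tool, called by a JSON object that holds its "name" and its "arguments". step_arm: Moves the arm, as the interface text tells. Its arguments: {"type":"object","properties":{"motion":{"type":"array","items":{"type":"object","properties":{"claw":{"type":"number"},"delta_pos":{"type":"array","items":{"type":"number"}},"turn":{"type":"number"}}}},"force":{"type":"number"}},"required":["motion"]}

```bash
mkdir -p pics; cat > h.py <<'E'
from rig import *
import numpy as np, cv2, pickle
def save(n,f):
    g=grab_frame(n); pickle.dump(g,open(f'pics/{f}.pkl','wb')); cv2.imwrite(f'pics/{f}.png',g['img'][...,::-1]); return g
def load(f): return pickle.load(open(f'pics/{f}.pkl','rb'))
def foc(g): return g['img'].shape[0]/2/np.tan(np.radians(g['vertical_fov']/2))
def ray(g,u,v,z):
    R=np.array(g['R']);t=np.array(g['t']);f=foc(g)
    c=-R.T@t; d=R.T@np.array([(u-g['cx'])/f,(v-g['cy'])/f,1]); return c+d*(z-c[2])/d[2]
def proj(g,X):
    p=np.array(g['R'])@np.array(X)+np.array(g['t']); f=foc(g); return g['cx']+f*p[0]/p[2], g['cy']+f*p[1]/p[2]
E
python3 - <<'E'
from h import *
a=save('scene','s0');b=save('side','d0');c=save('wrist','w0')
for g in(a,b,c): print(g['vertical_fov'],g['cx'],g['cy'],-np.array(g['R']).T@np.array(g['t']))
im=np.hstack([x['img'] for x in(a,b)]); cv2.imwrite('pics/m0.png',cv2.resize(im,(800,300),interpolation=cv2.INTER_AREA)[...,::-1])
s=sense();print(s)
E
```

```text
54.73915607928633 258.6576637985305 198.39679954298595 [ -8.60393332 534.22913547 491.08482584]
55.576394857192994 257.7198919678815 199.88259342891078 [ 686.91286513 -446.1882737  1024.08067561]
61.71449171704085 261.60531082156433 196.78366238430283 [116.7362921  618.91638418 373.59039198]
{'clock': 0.15, 'qpos': array([ 1.27063137e+00,  3.53487409e-01,  1.63395709e+00,  1.19257911e-05,
        1.15520628e+00, -2.40631810e-03]), 'qvel': array([ 0.00016159, -0.00225246, -0.00244955, -0.000151  ,  0.00163392,
        0.00101286]), 'joint_efforts': array([ 9.65078539e-05, -6.05633783e+01, -3.42339170e+01, -3.07072128e-05,
        6.23316999e-03,  9.22004062e-06]), 'eef_pos': array([183.25695904, 597.15941805, 238.73782552]), 'tcp_rot': array([-3.14053455e+00, -1.34517045e-05,  2.84382919e+00]), 'contact_force': array([ 0.79603606, -0.52275761,  0.32326889]), 'wrist_torque': array([ 0.01061426,  0.04628129, -0.0022431 ]), 'grasp_force': 0.0, 'opening': 0.9952863946966328}
```

View pics/s0.png

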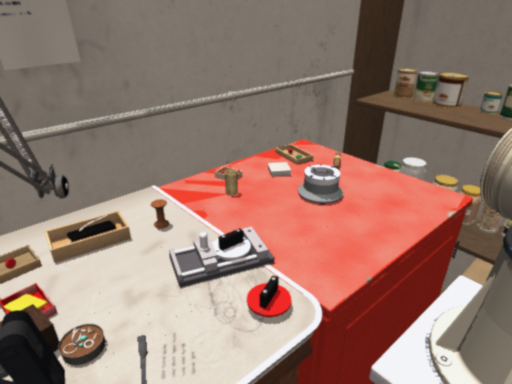

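View pics/w0.png

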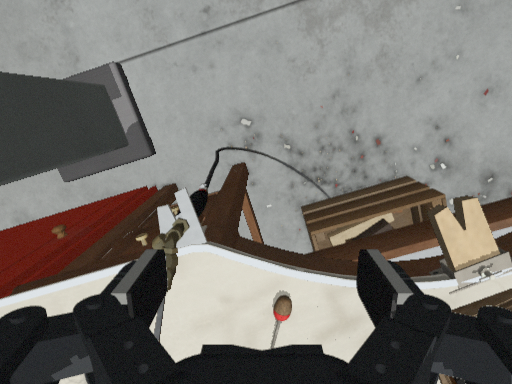

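The scene picture shows the vice around (220,255), with the post at (204,243) and the lid's bar at (231,239). The polisher is at (322,175) and the red look-alike at (268,297). The wrist camera sees only the bench edge. Next I'll enlarge crops from the scene and side cameras.

```bash
python3 - <<'E'
from h import *
a=load('s0')
i=a['img'];A=cv2.resize(i[220:290,160:280],(800,467),interpolation=cv2.INTER_CUBIC)
for u,v,z in[(322,172,70),(231,239,50),(204,243,54),(268,290,35),(232,195,0),(160,228,0),(279,174,0)]: print((u,v),ray(a,u,v,z).round())
b=load('d0')
for n,p in dict(mouth=ray(a,322,172,70),lid=ray(a,231,239,50)).items(): print(n,proj(b,p))
cv2.imwrite('pics/c1.png',A[...,::-1])
cv2.imwrite('pics/d0b.png',cv2.resize(b['img'],(800,600),interpolation=cv2.INTER_CUBIC)[...,::-1])
E
```

```text
(322, 172) [ 556. -210.   70.]
(231, 239) [495. 153.  50.]
(204, 243) [516. 206.  54.]
(268, 290) [347. 188.  35.]
(232, 195) [718. -24.   0.]
(160, 228) [701. 209.   0.]
(279, 174) [ 730. -221.    0.]
mouth (np.float64(233.66447962479475), np.float64(276.27465242205704))
lid (np.float64(248.14775065617192), np.float64(163.81900934143005))
```

View pics/d0b.png

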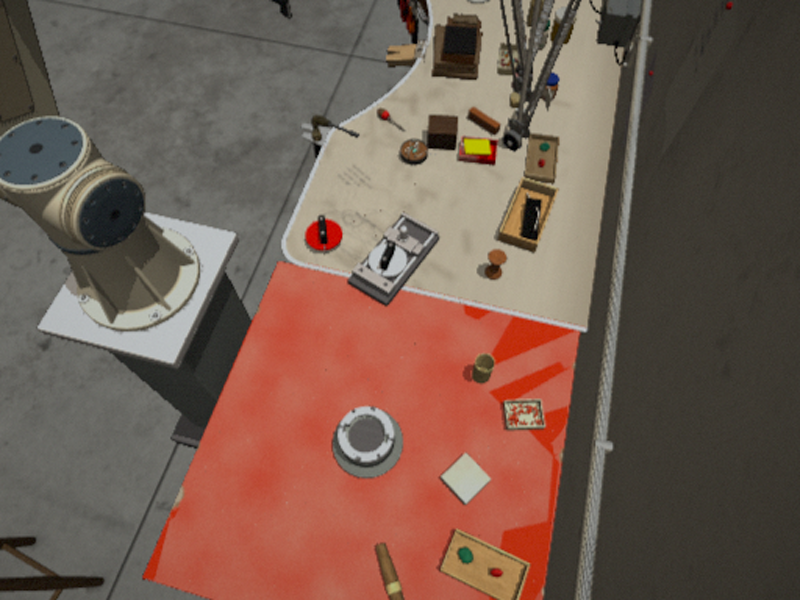

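```bash
python3 - <<'E'
from h import *
a=load('s0');b=load('d0')
def tri(p,q):
    A=[];B=[]
    for g,(u,v) in((a,p),(b,q)):
        R=np.array(g['R']);t=np.array(g['t']);f=foc(g);n=np.array([(u-g['cx'])/f,(v-g['cy'])/f])
        for k in(0,1): A.append(R[k]-n[k]*R[2]);B.append(n[k]*t[2]-t[k])
    x,r,_,_=np.linalg.lstsq(np.array(A),np.array(B),rcond=None);return x.round(1)
S=1.5625
print('lamp',tri((62,186),(515/S,135/S)));print('post top',tri((202,235),(404/S,228/S)));print('bar',tri((231,239),(388/S,258/S)))
print('mouth side',ray(b,366/S,437/S,70))
w=load('w0');print(ray(w,256,192,0),ray(w,256,350,0)); print(proj(w,[183.3,597.2,238.7]))
E
```

```text
lamp [686.3 397.5 185.5]
post top [514.1 210.3  76.1]
bar [497.1 151.   47.6]
mouth side [ 560.37514835 -218.24898088   70.        ]
[211.4495375  582.89426915   0.        ] [430.35323764 514.71075382   0.        ]
(np.float64(258.8243920653522), np.float64(261.76377518044563))
```

{"name": "step_arm", "arguments": {"motion": [{"claw":85,"delta_pos":[-27,-19,0],"turn":0},{"claw":85,"delta_pos":[-27,-19,0],"turn":0},{"claw":85,"delta_pos":[-27,-19,0],"turn":0},{"claw":85,"delta_pos":[-27,-19,0],"turn":0},{"claw":85,"delta_pos":[-27,-19,0],"turn":0},{"claw":85,"delta_pos":[-27,-19,0],"turn":0},{"claw":85,"delta_pos":[-27,-19,0],"turn":0},{"claw":85,"delta_pos":[-27,-19,0],"turn":0}]}}

```text
clock: 0.82
eef_pos: [345.8, 387.3, 239.2]
tcp_rot: [-3.141, -0.0, 2.844]
contact_force: [1.1, -0.1, 0.2]
opening: 0.996
grasp_force: 0.0
```

{"name": "step_arm", "arguments": {"motion": [{"claw":85,"delta_pos":[-27,-19,0],"turn":0},{"claw":85,"delta_pos":[-27,-19,0],"turn":0},{"claw":85,"delta_pos":[-27,-19,0],"turn":0},{"claw":85,"delta_pos":[-27,-19,0],"turn":0},{"claw":85,"delta_pos":[-27,-19,0],"turn":0},{"claw":85,"delta_pos":[-27,-19,0],"turn":0},{"claw":85,"delta_pos":[-27,-19,0],"turn":0},{"claw":85,"delta_pos":[-26,-19,0],"turn":0}]}}

```text
clock: 1.48
eef_pos: [506.9, 178.8, 239.2]
tcp_rot: [-3.141, -0.0, 2.844]
contact_force: [0.4, 0.4, 0.2]
opening: 0.994
grasp_force: 0.0
```

{"name": "step_arm", "arguments": {"motion": [{"claw":85,"delta_pos":[0,0,0],"turn":0.118},{"claw":85,"delta_pos":[0,0,0],"turn":0.118},{"claw":85,"delta_pos":[0,0,0],"turn":0.118},{"claw":85,"delta_pos":[0,0,0],"turn":0.118},{"claw":85,"delta_pos":[0,0,0],"turn":0.118},{"claw":85,"delta_pos":[0,0,0],"turn":0.118},{"claw":85,"delta_pos":[0,0,0],"turn":0.118},{"claw":85,"delta_pos":[0,0,0],"turn":0.118}]}}

```text
clock: 2.15
eef_pos: [506.0, 180.3, 239.1]
tcp_rot: [-3.141, -0.0, 1.894]
contact_force: [-0.0, -0.0, 1.0]
opening: 0.995
grasp_force: 0.0
```

{"name": "step_arm", "arguments": {"motion": [{"claw":85,"delta_pos":[0,0,0],"turn":0.118},{"claw":85,"delta_pos":[0,0,0],"turn":0.118},{"claw":85,"delta_pos":[0,0,0],"turn":0.118},{"claw":85,"delta_pos":[0,0,0],"turn":0.118},{"claw":85,"delta_pos":[0,0,0],"turn":0.118},{"claw":85,"delta_pos":[0,0,0],"turn":0.118},{"claw":85,"delta_pos":[0,0,0],"turn":0}]}}

```text
clock: 2.73
eef_pos: [506.1, 180.4, 239.1]
tcp_rot: [-3.141, 0.0, 1.186]
contact_force: [0.4, 0.7, 0.1]
opening: 0.997
grasp_force: 0.0
```

```bash
python3 - <<'E'
from h import *
g=save('wrist','w1');s=sense();print(s['eef_pos'],s['tcp_rot'],s['qpos'])
cv2.imwrite('pics/w1b.png',cv2.resize(g['img'],(800,600),interpolation=cv2.INTER_CUBIC)[...,::-1])
E
```

```text
[506.06221002 180.35109021 239.09447991] [-3.14126597e+00  2.52653877e-04  1.19366954e+00] [3.39541272e-01 2.17259840e-01 1.82096049e+00 2.69769380e-05
 1.10378460e+00 7.16655947e-01]
```

View pics/w1b.png

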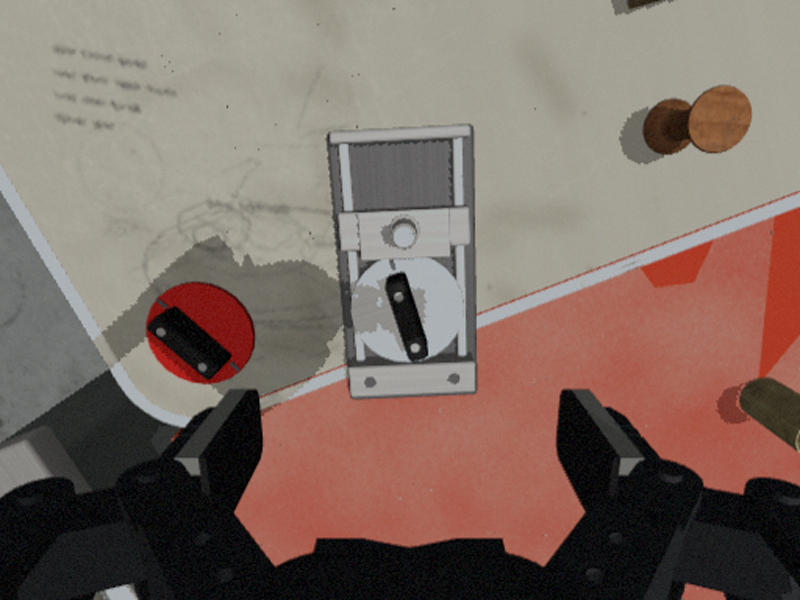

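The wrist view (800-wide) shows the post top at (404,230), the lid disc centred at (407,310), the bar from (396,279) to (416,353) and the fixed jaw at (413,380). The vice runs nearly along image vertical.

```bash
python3 - <<'E'
from h import *
g=load('w1');S=1.5625
P=lambda u,v,z: ray(g,u/S,v/S,z)
for z in(60,70,80): print('post',z,P(404,230,z).round(1))
d=P(407,310,35);e1=P(396,277,65);e2=P(417,356,65);print('disc',d,'bar',e1,e2,(e1+e2)/2,np.linalg.norm(e1-e2),'ang',np.arctan2(*(e1-e2)[1::-1]))
for q in [((331,138),(351,397)),((473,128),(476,393))]:
  a,b=P(*q[0],25),P(*q[1],38);print(a,b,np.arctan2(*(a-b)[1::-1]))
E
```

```text
post 60 [514.9 210.9  60. ]
post 70 [515.5 212.   70. ]
post 80 [516.  213.1  80. ]
disc [494.33954924 155.36112205  35.        ] bar [499.43135216 186.05116072  65.        ] [492.00160984 131.71921876  65.        ] [495.716481   158.88518974  65.        ] 54.837587359832 ang 1.4348920457280414
[491.0682364  280.92454423  25.        ] [431.64550443 109.93136943  38.        ] 1.2363368262717214
[580.00998682 251.71823885  25.        ] [517.75485686  78.65681873  38.        ] 1.225481092575611
```

{"name": "step_arm", "arguments": {"motion": [{"claw":85,"delta_pos":[32,-2,0],"turn":-0.036},{"claw":85,"delta_pos":[0,0,37],"turn":0},{"claw":85,"delta_pos":[0,0,37],"turn":0},{"claw":85,"delta_pos":[0,0,37],"turn":0},{"claw":85,"delta_pos":[0,0,30],"turn":0},{"claw":85,"delta_pos":[0,0,24],"turn":0},{"claw":85,"delta_pos":[0,0,20],"turn":0},{"claw":85,"delta_pos":[0,0,0],"turn":0}]}}

```text
clock: 3.45
eef_pos: [513.6, 209.8, 50.5]
tcp_rot: [-3.137, 0.004, 1.232]
contact_force: [-0.6, -0.5, 0.4]
opening: 0.994
grasp_force: 0.0
```

{"name": "step_arm", "arguments": {"motion": [{"claw":0,"delta_pos":[0,0,0],"turn":0},{"claw":0,"delta_pos":[0,0,0],"turn":0},{"claw":0,"delta_pos":[0,0,0],"turn":0},{"claw":0,"delta_pos":[0,0,0],"turn":0},{"claw":0,"delta_pos":[0,0,0],"turn":0},{"claw":0,"delta_pos":[0,0,0],"turn":0},{"claw":0,"delta_pos":[0,0,0],"turn":0},{"claw":0,"delta_pos":[0,0,0],"turn":0}], "force": 50}}

```text
clock: 4.12
eef_pos: [514.9, 211.3, 55.3]
tcp_rot: [-3.139, 0.0, 1.227]
contact_force: [-8.6, 3.4, 12.5]
opening: 0.168
grasp_force: 48.4
```

{"name": "step_arm", "arguments": {"motion": [{"claw":0,"delta_pos":[7,0,0],"turn":0},{"claw":0,"delta_pos":[7,0,0],"turn":0},{"claw":0,"delta_pos":[7,0,0],"turn":0},{"claw":0,"delta_pos":[7,0,0],"turn":0},{"claw":0,"delta_pos":[7,0,0],"turn":0},{"claw":0,"delta_pos":[7,0,0],"turn":0},{"claw":0,"delta_pos":[0,0,0],"turn":0},{"claw":0,"delta_pos":[0,0,0],"turn":0}]}}

```text
clock: 4.78
eef_pos: [528.9, 251.5, 55.4]
tcp_rot: [-3.139, -0.0, 1.228]
contact_force: [-9.5, 6.0, 10.8]
opening: 0.171
grasp_force: 48.6
```

{"name": "step_arm", "arguments": {"motion": [{"claw":85,"delta_pos":[0,0,0],"turn":0},{"claw":85,"delta_pos":[0,0,0],"turn":0},{"claw":85,"delta_pos":[0,0,0],"turn":0},{"claw":85,"delta_pos":[0,0,0],"turn":0},{"claw":85,"delta_pos":[0,0,-30],"turn":0},{"claw":85,"delta_pos":[0,0,-35],"turn":0},{"claw":85,"delta_pos":[-40,0,-35],"turn":0},{"claw":85,"delta_pos":[-40,0,0],"turn":0}]}}

```text
clock: 5.45
eef_pos: [510.5, 185.3, 152.0]
tcp_rot: [3.134, -0.007, 1.23]
contact_force: [1.0, -1.1, -0.2]
opening: 0.996
grasp_force: 0.0
```

```bash
python3 - <<'E'
from h import *
g=save('wrist','w2');s=sense();print(s['eef_pos'],s['tcp_rot'],s['qpos'])
cv2.imwrite('pics/w2b.png',cv2.resize(g['img'],(800,600),interpolation=cv2.INTER_CUBIC)[...,::-1])
E
```

```text
[504.57355516 177.97444677 148.85073693] [3.13967035e+00 1.34586070e-03 1.22937713e+00] [ 0.33770505  0.32268011  1.90798013 -0.00285517  0.91028396  0.68087393]
```

View pics/w2b.png

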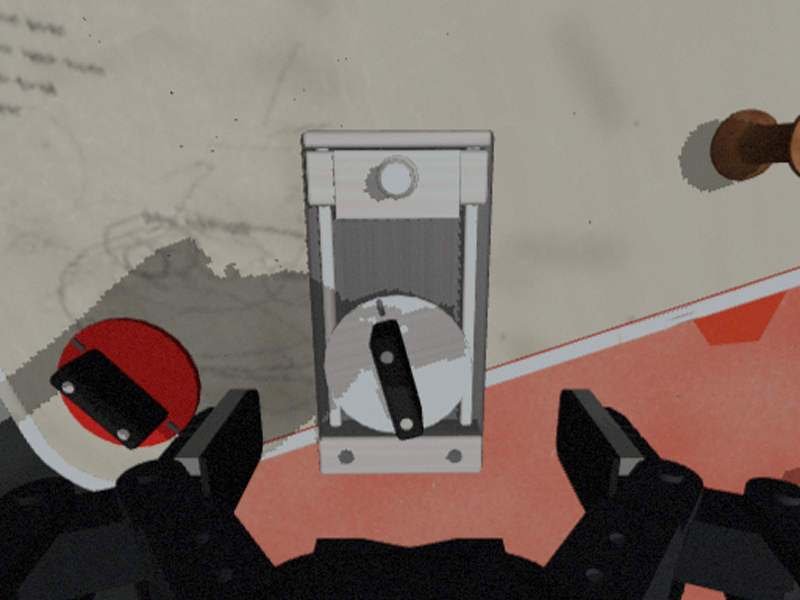

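The jaw is fully open and the lid is still in its seat. The disc centre is near (398,364), and the bar top runs from (382,324) to (411,432).

```bash
python3 - <<'E'
from h import *
g=load('w2');S=1.5625
P=lambda u,v,z: ray(g,u/S,v/S,z)
d=P(398,364,35)
for z in(60,65):
  e1=P(383,323,z);e2=P(411,433,z);print('disc',d,'mid',(e1+e2)/2,np.linalg.norm(e1-e2),'ang',np.arctan2(*(e1-e2)[1::-1]))
e1=P(386,357,z);e2=P(406,424,z);print((e1+e2)/2,'screws',np.arctan2(*(e1-e2)[1::-1]))
e1=P(380,301,35);print('notch',np.arctan2(*(e1-d)[1::-1]))
b=load('d0');h=b['img'];i=h[255:305,205:265];cv2.imwrite('pics/mouth.png',cv2.resize(i,(720,600),interpolation=cv2.INTER_CUBIC)[...,::-1])
E
```

```text
disc [495.24007025 157.21581882  35.        ] mid [495.91391586 158.91017444  60.        ] 59.74057943721404 ang 1.456021857613048
disc [495.24007025 157.21581882  35.        ] mid [496.72735781 160.95575689  65.        ] 58.427035259432564 ang 1.4560218576130481
[494.14371544 155.56826706  65.        ] screws 1.4918891957422993
notch 1.4857277239459101
```

View pics/mouth.png

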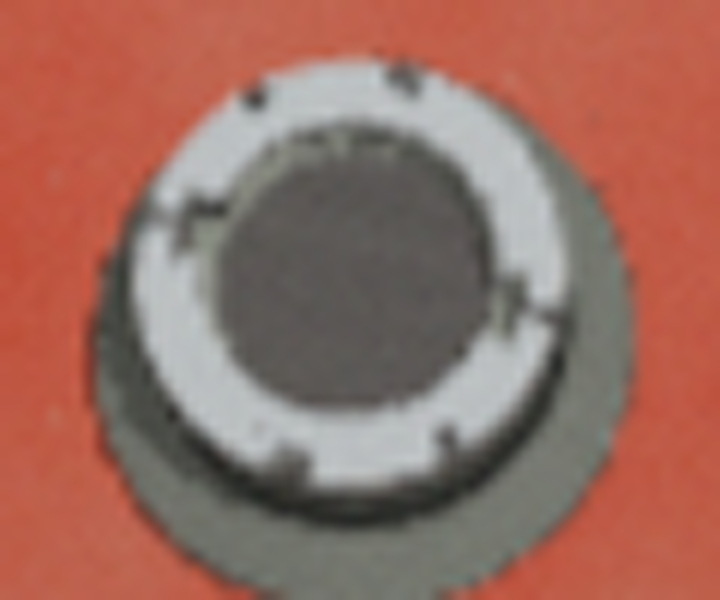

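{"name": "step_arm", "arguments": {"motion": [{"claw":85,"delta_pos":[-22.5,-2,0],"turn":-0.12},{"claw":85,"delta_pos":[0,0,0],"turn":-0.12},{"claw":85,"delta_pos":[0,0,30],"turn":0},{"claw":85,"delta_pos":[0,0,30],"turn":0},{"claw":85,"delta_pos":[0,0,22],"turn":0},{"claw":85,"delta_pos":[0,0,12],"turn":0},{"claw":85,"delta_pos":[0,0,7.5],"turn":0},{"claw":85,"delta_pos":[0,0,0],"turn":0}]}}

```text
clock: 6.17
eef_pos: [496.0, 162.2, 43.7]
tcp_rot: [-3.139, 0.001, 1.468]
contact_force: [0.2, 0.2, 0.2]
opening: 0.996
grasp_force: 0.0
```

{"name": "step_arm", "arguments": {"motion": [{"claw":40,"delta_pos":[0,0,0],"turn":0}]}}

```text
clock: 6.25
eef_pos: [497.0, 162.7, 45.3]
tcp_rot: [-3.141, 0.0, 1.468]
contact_force: [0.6, 0.0, 0.2]
opening: 0.882
grasp_force: 0.0
```

```bash
python3 - <<'E'
from h import *
b=load('d0')
Q=lambda x,y,z:ray(b,205+x/12-.46,255+y/12-.46,z)
s1,s2=Q(178,213,70),Q(535,310,70);st=Q(255,97,72),Q(447,435,72);sq=Q(403,73,72),Q(290,462,72)
for n,(p,q) in dict(slot=(s1,s2),stud=st,sq=sq).items(): print(n,(p+q)/2,np.linalg.norm(p-q),np.arctan2(*(p-q)[1::-1]))
l,r=Q(133,280,70),Q(565,260,70);t,bt=Q(350,60,70),Q(350,492,70);print('rim',(l+r)/2,(t+bt)/2,np.linalg.norm(l-r),np.linalg.norm(t-bt))
s=sense();print(s['eef_pos'],s['tcp_rot'],s['contact_force'])
E
```

```text
slot [ 557.62922688 -209.61364706   70.        ] 82.66540054919196 3.1321549737311187
stud [ 556.6650763  -210.83322295   72.        ] 87.99538173342351 2.36181901394507
sq [ 556.35438283 -211.03825759   72.        ] 89.97640592895225 1.5782107252948985
rim [ 556.82522257 -211.85600876   70.        ] [ 557.06337014 -212.04122549   70.        ] 95.57707629753399 96.89843733137486
[497.00527885 162.6650293   45.31329053] [-3.14137735e+00  1.27043187e-04  1.46771450e+00] [0.5593447  0.02797917 0.15412681]
```

{"name": "step_arm", "arguments": {"motion": [{"claw":40,"delta_pos":[-5,-1.5,0],"turn":0},{"claw":40,"delta_pos":[0,0,0],"turn":0},{"claw":0,"delta_pos":[0,0,0],"turn":0},{"claw":0,"delta_pos":[0,0,0],"turn":0},{"claw":0,"delta_pos":[0,0,0],"turn":0},{"claw":0,"delta_pos":[0,0,0],"turn":0},{"claw":0,"delta_pos":[0,0,0],"turn":0},{"claw":0,"delta_pos":[0,0,0],"turn":0}], "force": 70}}

```text
clock: 6.92
eef_pos: [495.5, 158.0, 45.9]
tcp_rot: [3.14, -0.0, 1.468]
contact_force: [0.2, -0.3, 6.7]
opening: 0.149
grasp_force: 69.3
```

{"name": "step_arm", "arguments": {"motion": [{"claw":0,"delta_pos":[0,0,-10],"turn":0},{"claw":0,"delta_pos":[0,0,-20],"turn":0},{"claw":0,"delta_pos":[0,0,-25],"turn":0},{"claw":0,"delta_pos":[0,0,-25],"turn":0},{"claw":0,"delta_pos":[0,0,-25],"turn":0},{"claw":0,"delta_pos":[0,0,-15],"turn":0},{"claw":0,"delta_pos":[0,0,0],"turn":0},{"claw":0,"delta_pos":[0,0,0],"turn":0}]}}

```text
clock: 7.58
eef_pos: [495.2, 158.0, 166.2]
tcp_rot: [3.14, -0.001, 1.468]
contact_force: [-1.4, -0.6, -1.7]
opening: 0.154
grasp_force: 68.3
```

{"name": "step_arm", "arguments": {"motion": [{"claw":0,"delta_pos":[-15,4,0],"turn":0},{"claw":0,"delta_pos":[-30,8.3,0],"turn":0},{"claw":0,"delta_pos":[-30,8.3,0],"turn":0},{"claw":0,"delta_pos":[-30,8.3,0],"turn":0},{"claw":0,"delta_pos":[-30,8.3,0],"turn":0},{"claw":0,"delta_pos":[-30,8.3,0],"turn":0},{"claw":0,"delta_pos":[-30,8.3,0],"turn":0},{"claw":0,"delta_pos":[-30,8.3,0],"turn":0}]}}

```text
clock: 8.25
eef_pos: [532.4, -73.7, 163.6]
tcp_rot: [-3.139, -0.0, 1.468]
contact_force: [1.1, 0.1, -0.8]
opening: 0.151
grasp_force: 68.3
```

{"name": "step_arm", "arguments": {"motion": [{"claw":0,"delta_pos":[-30,8.3,0],"turn":0},{"claw":0,"delta_pos":[-30,8.3,0],"turn":0},{"claw":0,"delta_pos":[-30,8.3,0],"turn":0},{"claw":0,"delta_pos":[-25,7,0],"turn":0},{"claw":0,"delta_pos":[-20,5.5,0],"turn":0},{"claw":0,"delta_pos":[0,0,0],"turn":0.1},{"claw":0,"delta_pos":[0,0,0],"turn":0.113},{"claw":0,"delta_pos":[0,0,0],"turn":0.113}]}}

```text
clock: 8.92
eef_pos: [555.7, -210.6, 163.2]
tcp_rot: [-3.138, 0.0, 1.135]
contact_force: [0.1, 0.6, -1.0]
opening: 0.146
grasp_force: 68.3
```

{"name": "step_arm", "arguments": {"motion": [{"claw":0,"delta_pos":[0,0,0],"turn":0.113},{"claw":0,"delta_pos":[0,0,0],"turn":0.113},{"claw":0,"delta_pos":[0,0,0],"turn":0.113},{"claw":0,"delta_pos":[0,0,0],"turn":0.113},{"claw":0,"delta_pos":[0,0,0],"turn":0.113},{"claw":0,"delta_pos":[0,0,0],"turn":0.113},{"claw":0,"delta_pos":[0,0,0],"turn":0.113},{"claw":0,"delta_pos":[0,0,0],"turn":0.113}]}}

```text
clock: 9.58
eef_pos: [555.7, -210.0, 163.3]
tcp_rot: [-3.14, 0.003, 0.232]
contact_force: [0.1, -0.7, -1.0]
opening: 0.15
grasp_force: 68.3
```

{"name": "step_arm", "arguments": {"motion": [{"claw":0,"delta_pos":[0,0,0],"turn":0.113},{"claw":0,"delta_pos":[0,0,0],"turn":0.113},{"claw":0,"delta_pos":[0,0,0],"turn":0.012},{"claw":0,"delta_pos":[0,0,0],"turn":0},{"claw":0,"delta_pos":[0,0,0],"turn":0}]}}

```text
clock: 10.0
eef_pos: [556.4, -210.2, 164.3]
tcp_rot: [-3.141, 0.001, 0.003]
contact_force: [0.1, 0.7, -1.4]
opening: 0.153
grasp_force: 68.3
```

```bash
python3 - <<'E'
from h import *
g=save('wrist','w3');a=save('side','d3');c=save('scene','s3');s=sense();print(s['eef_pos'],s['tcp_rot'],s['opening'],s['grasp_force'])
W=cv2.resize(g['img'][150:384,140:384],(420,402),interpolation=cv2.INTER_CUBIC)
u,v=map(int,proj(a,[557,-211,90]));D=cv2.resize(a['img'][v-50:v+50,u-47:u+47],(378,402),interpolation=cv2.INTER_CUBIC);print(u,v)
cv2.imwrite('pics/m3.png',np.hstack([W,D])[...,::-1])
E
```

```text
[ 556.68468885 -210.36128948  164.94277856] [-3.14144199e+00  4.02290205e-04  1.66972099e-03] 0.14937313286013237 68.28315496444702
233 274
```

View pics/m3.png

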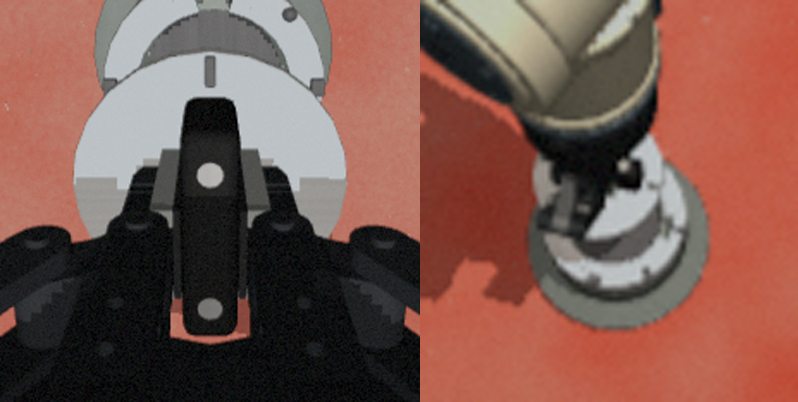

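The lid is held level and centred between the pads, with its disc top edge at (210,52) in the crop. Behind it the rim's square blocks show at about (108,88) and (317,88), with a stud at (290,14). I'll measure the lid's offset in the grip and the mouth in the same view.

```bash
python3 - <<'E'
from h import *
g=load('w3');k=420/244
P=lambda x,y,z:ray(g,140+x/k-.3,150+y/k-.3,z).round(1)
print('disc top',P(210,52,154),'L/R',P(73,185,154),P(346,185,154))
print('bar front',P(209,97,184),'rear',P(209,336,184),'screws',P(209,175,184),P(209,308,184))
print('stud',P(290,14,72),'sq',P(110,86,72),P(317,86,72))
print('rim L/R',P(102,60,70),P(327,60,70))
im=g['img'][60:240,170:350];cv2.imwrite('pics/w3c.png',cv2.resize(im,(600,600),interpolation=cv2.INTER_CUBIC)[...,::-1])
E
```

```text
disc top [ 593.1 -208.8  154. ] L/R [ 553.6 -169.4  154. ] [ 553.9 -248.3  154. ]
bar front [ 590.  -208.7  184. ] rear [ 527.3 -208.9  184. ] screws [ 571.4 -208.7  184. ] [ 535.6 -208.9  184. ]
stud [ 590.3 -241.7   72. ] sq [ 558.9 -166.    72. ] [ 559.4 -254.7   72. ]
rim L/R [ 569.9 -162.7   70. ] [ 570.3 -258.7   70. ]
```

View pics/w3c.png

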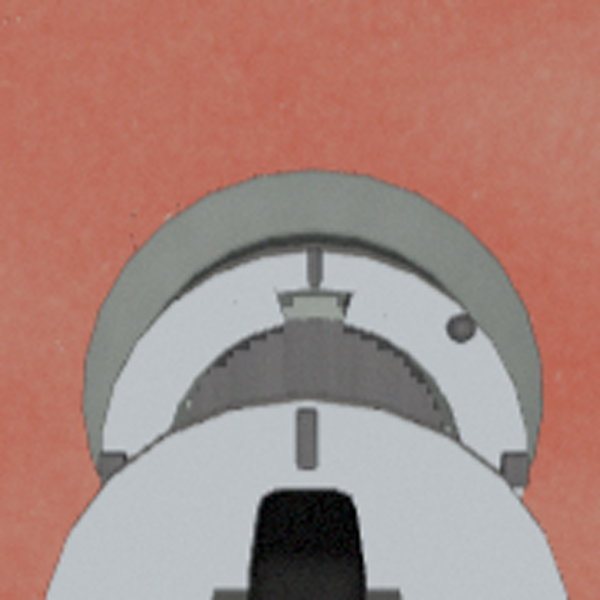

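The slot ridge is at (314,265), the rim's far edge at (312,249), the squares at (113,465) and (515,467), and the stud at (461,327). The lid's far mark is at (307,438). From here only the relative offset from lid to mouth matters.

```bash
python3 - <<'E'
from h import *
g=load('w3');k=600/180
P=lambda x,y,z:ray(g,170+x/k-.35,60+y/k-.35,z).round(1)
print('rim far',P(312,249,70),'ridge',P(314,249,72),P(314,287,72),'slot far',P(314,292,70),'stud',P(461,326,72),'sq',P(114,463,72),P(515,464,72))
print('rim LR',P(103,420,70),P(528,420,70))
print('lid edge',P(307,402,154),'mark',P(307,410,154),P(307,468,154))
E
```

```text
rim far [ 606.4 -209.7   70. ] ridge [ 606.6 -210.1   72. ] [ 598.7 -210.2   72. ] slot far [ 597.4 -210.2   70. ] stud [ 590.6 -241.6   72. ] sq [ 559.8 -166.2   72. ] [ 560.  -254.9   72. ]
rim LR [ 569.1 -163.8   70. ] [ 569.5 -257.5   70. ]
lid edge [ 593.  -208.9  154. ] mark [ 591.8 -208.9  154. ] [ 583.4 -208.9  154. ]
```

{"name": "step_arm", "arguments": {"motion": [{"claw":0,"delta_pos":[4.5,1,0],"turn":0},{"claw":0,"delta_pos":[0,0,20],"turn":0},{"claw":0,"delta_pos":[0,0,20],"turn":0},{"claw":0,"delta_pos":[0,0,14],"turn":0},{"claw":0,"delta_pos":[0,0,0],"turn":0},{"claw":0,"delta_pos":[0,0,0],"turn":0}]}}

```text
clock: 10.65
eef_pos: [561.1, -211.4, 110.8]
tcp_rot: [-3.141, 0.001, 0.0]
contact_force: [-0.2, 0.2, -0.8]
opening: 0.148
grasp_force: 68.3
```

```bash
python3 - <<'E'
from h import *
g=save('wrist','w4');s=sense();print(s['eef_pos'],s['tcp_rot'],s['contact_force'])
im=g['img'][170:350,160:370];cv2.imwrite('pics/w4c.png',cv2.resize(im,(700,600),interpolation=cv2.INTER_CUBIC)[...,::-1])
E
```

```text
[ 561.78536925 -211.57564703  111.66887347] [ 3.14148488e+00 -2.90192779e-04  1.92760190e-04] [-0.62521497  0.16565    -1.58614167]
```

View pics/w4c.png

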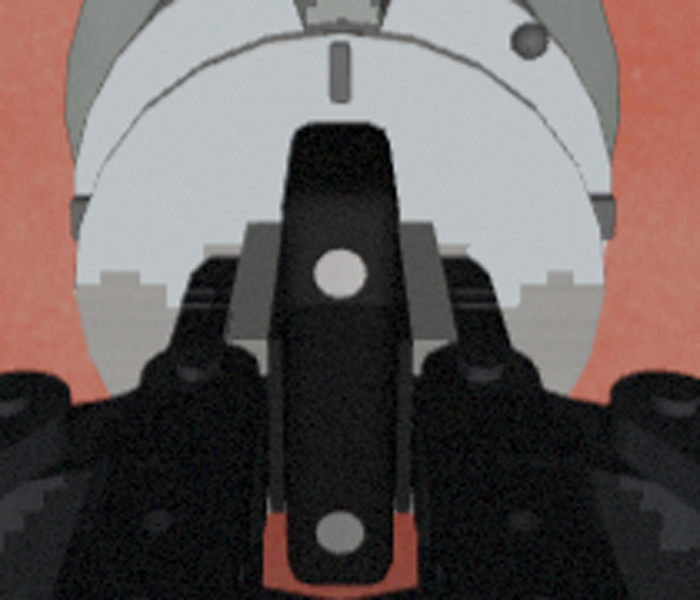

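```bash
python3 - <<'E'
from h import *
g=load('w4');k=600/180
z=sense()['eef_pos'][2]
P=lambda x,y,z:ray(g,160+x/k-.35,170+y/k-.35,z).round(1)
print('lid edge',P(341,32,z-11),'LR',P(77,275,z-11),P(606,275,z-11),'screws',P(340,273,z+19),P(340,533,z+19))
print('stud',P(529,40,72),'sq out',P(72,200,70),P(614,200,70),'sq mid y',P(80,217,72),P(606,217,72),'slot',P(342,5,70),'rim LR',P(76,185,70),P(611,185,70))
a=load('w3')
E
```

```text
lid edge [ 598.3 -210.2  100.7] LR [ 561.3 -171.1  100.7] [ 561.5 -249.5  100.7] screws [ 576.2 -210.1  130.7] [ 540.1 -210.1  130.7]
stud [ 590.4 -241.4   72. ] sq out [ 560.9 -162.9   70. ] [ 561.1 -258.2   70. ] sq mid y [ 558.5 -164.6   72. ] [ 558.7 -256.5   72. ] slot [ 595.9 -210.3   70. ] rim LR [ 563.7 -163.8   70. ] [ 563.9 -257.5   70. ]
```

{"name": "step_arm", "arguments": {"motion": [{"claw":0,"delta_pos":[0.7,0.3,3],"turn":0},{"claw":0,"delta_pos":[0,0,4],"turn":0},{"claw":0,"delta_pos":[0,0,4],"turn":0},{"claw":0,"delta_pos":[0,0,4],"turn":0},{"claw":0,"delta_pos":[0,0,3],"turn":0},{"claw":0,"delta_pos":[0,0,3],"turn":0},{"claw":0,"delta_pos":[0,0,0],"turn":0},{"claw":0,"delta_pos":[0,0,0],"turn":0}]}}

```text
clock: 11.37
eef_pos: [561.9, -211.7, 90.0]
tcp_rot: [-3.141, 0.0, -0.0]
contact_force: [0.8, 0.3, -1.0]
opening: 0.146
grasp_force: 68.3
```

{"name": "step_arm", "arguments": {"motion": [{"claw":0,"delta_pos":[0,0,1.5],"turn":0},{"claw":0,"delta_pos":[0,0,1.5],"turn":0},{"claw":0,"delta_pos":[0,0,1],"turn":0},{"claw":0,"delta_pos":[0,0,0],"turn":0},{"claw":0,"delta_pos":[0,0,0],"turn":0}]}}

```text
clock: 11.78
eef_pos: [562.2, -211.8, 87.0]
tcp_rot: [3.141, -0.0, -0.0]
contact_force: [-2.8, 0.5, 5.0]
opening: 0.149
grasp_force: 69.4
```

{"name": "step_arm", "arguments": {"motion": [{"claw":0,"delta_pos":[0,0.3,0.5],"turn":0.08},{"claw":0,"delta_pos":[0,0.3,0],"turn":0.08},{"claw":0,"delta_pos":[0,0.3,0],"turn":0.08},{"claw":0,"delta_pos":[0,0.3,0],"turn":0.08},{"claw":0,"delta_pos":[0,0.3,0],"turn":0.08},{"claw":0,"delta_pos":[0,0.3,0],"turn":0.08},{"claw":0,"delta_pos":[0,0.3,0],"turn":0.08},{"claw":0,"delta_pos":[0,0,0],"turn":0}], "force": 90}}

```text
clock: 12.45
eef_pos: [562.4, -214.4, 87.0]
tcp_rot: [3.142, -0.002, -0.565]
contact_force: [-1.5, -0.9, 9.1]
opening: 0.15
grasp_force: 88.3
```

```bash
python3 - <<'E'
from h import *
s=sense();print(s['eef_pos'],s['tcp_rot'],s['contact_force'],s['wrist_torque'],s['grasp_force'])
E
```

```text
[ 562.38436062 -214.38227561   86.98769339] [ 3.14157877e+00 -2.28193212e-03 -5.64870567e-01] [-1.47965984 -0.86875538  9.05380688] [-0.1666397   0.36497207 -0.05673423] 88.34263443946838
```

{"name": "step_arm", "arguments": {"motion": [{"claw":0,"delta_pos":[-0.4,0.3,0],"turn":0.075},{"claw":0,"delta_pos":[-0.4,0.3,0],"turn":0.075},{"claw":0,"delta_pos":[0,0.2,0],"turn":0.07},{"claw":0,"delta_pos":[0,0,0],"turn":0},{"claw":0,"delta_pos":[0,0,0],"turn":0},{"claw":0,"delta_pos":[0,0,0],"turn":0}]}}

```text
clock: 12.95
eef_pos: [561.4, -214.9, 87.0]
tcp_rot: [-3.141, -0.003, -0.78]
contact_force: [-1.4, -2.0, 8.3]
opening: 0.147
grasp_force: 88.2
```

```bash
python3 - <<'E'
from h import *
g=save('wrist','w5');s=sense();print(s['eef_pos'],s['tcp_rot'],s['contact_force'],s['wrist_torque'],s['grasp_force'],s['qvel'].round(3))
im=g['img'][170:350,160:370];cv2.imwrite('pics/w5c.png',cv2.resize(im,(700,600),interpolation=cv2.INTER_CUBIC)[...,::-1])
E
```

```text
[ 561.37681806 -214.90568901   87.01645327] [-3.14119020e+00 -2.78232098e-03 -7.80094100e-01] [-1.13587697 -3.9875035   8.60002434] [-0.47521457  0.29319706 -0.03623958] 88.20971488952637 [-0.001 -0.001  0.001  0.001  0.     0.001]
```

View pics/w5c.png

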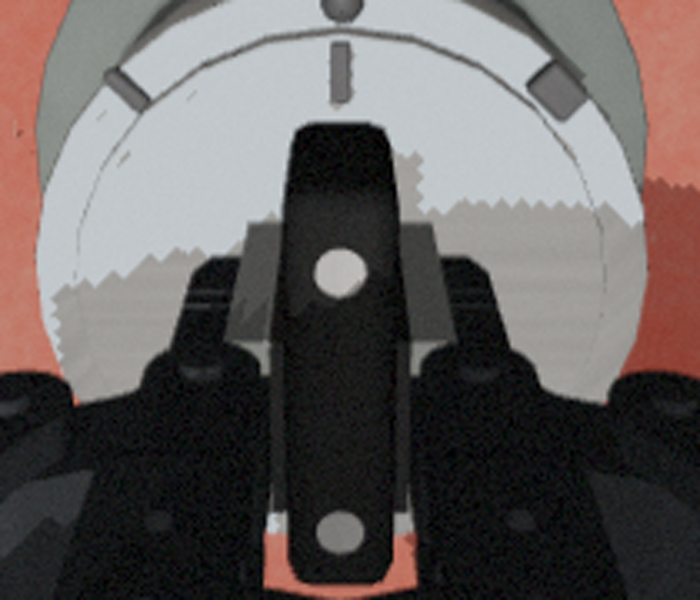

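The bar and its mark at (341,70) point straight at the round stud at (341,8). The ridge is at (128,88) on the left and the square block at (557,90) on the right, and the disc lies concentric on the rim. I'm handing the job in.

```bash
python3 -c "
from rig import *
print(sign_off())"
```

```text
the job is handed in; nothing more can be done
None
```

The job is handed in: the jaw was slid open and the lid is seated in the polisher's mouth, twisted about 45° clockwise with its bar at the round studs and still gripped at 88 N; sign-off returned no verdict, and I didn't read the ring's angle or re-check the bystanders.

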